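# Free a stuck disc with the eject pin

### The job

A customer's disc is stuck in the dead optical drive that stands face up in the bench cradle. Take the eject pin from the tool stand, feel for the small release hole in the drive's face and press the pin gently straight in until the hidden spring catch lets go and the tray jumps up. Put the pin back upright in the tool stand, then draw the tray up all the way to its stop and let go of it, leaving everything else on the bench where it is.

Things in the scene. Friction and masses are not known exactly. Their poses are not given: they have to be found in the camera images.
- drive: Dead half-height optical drive (42 x 148 x 170 mm) standing face up in a black cradle (foot 110 x 200 mm) screwed to the bench; it does not move. Origin: centre of the cradle's underside, on the bench; z up, x across the drive's 42 mm thickness, y along its 148 mm width. Face 180 mm up: the tray front fills x 1 to 15 mm, the fixed lower half of the bezel x -21 to 0 mm.
- hole_area (a point): Usual place of the round 5 mm release hole, on the face of the bezel's lower half, at x -11, y 22, z 179.5 mm from the drive's origin. The true hole lies on this line along the drive's y, up to 7 mm to either side, differing from drive to drive. It goes straight down through 4 mm of plastic into an open space; a raised 7 x 16 mm eject button (dead) lies 60 mm to the -y side.
- tray (a joint): How far the tray is drawn up, m: 0 shut and flush, held by a spring catch; stop at 0.110. The catch's pad lies 16 to 24 mm under the face, straight below the hole. It resists with about 2 N at first, 4 to 6 N when it lets go after some 5 mm of travel, and comes up hard 2 mm later. Then a spring throws the tray up about 20 mm; drawing it on takes about 3 N and it stays where it is left.
- tray_front (a point): Middle of the outer face of the tray's front: a plastic bar 14 mm thick (drive's x), 130 mm long (drive's y), 8 mm deep (z), with a thinner tray behind it carrying the disc on its +x side. It rises with the tray; axes as the drive's. Shut, it is flush with the bezel and cannot be gripped.
- pin_grip (a point): Centre of the eject pin's square plastic handle, 14 x 14 x 50 mm, 50 g. The pin stands upright in one of the stand's three holes, z up along it. Below the handle: a shank 8 mm thick, 16 mm long, then a steel pin 3 mm thick, 36 mm long, with a round end. The handle's top is 25 mm above this point, its foot 25 mm below, the tip 77 mm below.
- pin_tip (a point): The very tip of the eject pin's steel rod, on its axis, 77 mm below the middle of the handle; axes as the pin's, z pointing from the tip to the handle.
- stand: Black tool stand, a block 56 x 168 x 60 mm screwed to the bench. Origin: centre of its underside; y along its length, z up. Three upright round holes of 13 mm, right through it, on its middle line at y -56, 0 and 56 mm. Each holds one tool, whose handle's foot rests on the top (z 60 mm); the eject pin's tip is then 8 mm above the bench.
- screwdriver: Screwdriver with a waisted round black handle up to 20 mm thick, 54 mm tall, standing in another hole of the stand. Leave it there. Origin: tip of its blade, 46 mm below the handle.
- nutdriver: Nut driver with a round grey handle 21 mm thick, 52 mm tall, standing in another hole of the stand. Leave it there. Origin: tip of its shaft, 46 mm below the handle.
- harddisk: Metal hard disk, 102 x 147 x 26 mm, on the bench beyond the work. Leave it. Origin: centre of its underside.
- ssd: Flat black drive, 70 x 100 x 7 mm, on the bench. Leave it. Origin: centre of its underside.
- mouse: Black mouse, 108 x 60 x 32 mm, on the bench. Leave it. Origin: centre of its underside.
- screw_dish: Open metal screw dish, 90 x 130 x 22 mm, on the bench. Leave it. Origin: centre of its underside.
- ram: Memory module, 31 x 133 x 4 mm, lying on the bench. Leave it. Origin: centre of its underside.
- disc_case: Clear disc case, 125 x 142 x 10 mm, lying on the bench. Leave it. Origin: centre of its underside.
Not all that is in view belongs to the job. Leave any red look-alike of the stand alone.

How it is judged:
By the outcome, as a careful person would: the job done as asked, in the order asked, and still so for the second after the job is handed in, with the robot touching nothing.
It also fails if it takes over 72 s, if anything falls off the work surface, if the arm or the gripper's body presses on something with over 40 N, if the wrist force passes 120 N, or if a joint passes its speed limit or range.

### The arm

A 7-joint arm with a two-finger parallel gripper is mounted at the origin on the work surface. World frame = base frame: x ahead of the robot, y to its left, z up, the work surface at z = 0. Lengths are in m, angles in rad, forces in N, time in s.
With the tool pointing down it reaches from about 0.425 to 0.8 m from the base axis. Payload 8.3 kg.
Tool frame: the origin (TCP) lies at the very end of the fingers, on their centre line; the grasp point (between the pads) lies 19 mm behind it (grip_point_offset is the distance from the TCP to the grasp point, in m); z points along the fingers, y is the direction in which the jaws open and shut (so a half turn about z gives the same grasp; the last joint's range is limited). The gripper opens to 85 mm and grips with 20 to 120 N. Pads are 22 mm wide; open, the fingers measure 114 mm over their backs; the gripper's body (76 mm by 85 mm) begins 54 mm behind the grasp point. The pads swing forward as they close: fully open they stand 13 mm farther back than shut.
Start: joints at [-1.312, 0.383, 0.016, 1.37, -0.006, 1.388, -0.046], TCP at [0.198, 0.593, 0.231] pointing down, gripper open.
Joint ranges: [-2.95, 2.95], [-0.25, 2.06], [-1.52, 1.56], [0.18, 2.33], [-1.44, 4.58], [0.02, 2.06], [-3.01, 3.01]. Speed limits (rad/s): [2.39, 2.39, 3.01, 3.01, 3.14, 3.14, 3.14].

### API

Orientations are given as a unit quaternion [w, x, y, z].
In Python, from cell import * gives the robot as it stands.
- The arm moves only by the tool servo_tool, never from a script. Its argument "plan" is a list of rows, each a list of 7 numbers: the opening, from 0 (shut) to 1 (fully open), then the shift along the tool's x, y, z in mm, then the turn, a rotation vector about the tool's x, y, z in degrees. In form: [[grip, tx, ty, tz, ax, ay, az], ...]. A call has 1 to 10 rows; each row is the pose to reach, as a shift and turn from the pose measured when the call began, along the tool's axes at that moment; what a row does not reach only later rows make up. A row lasts 1/10 s, in which the tool goes at most 50 mm and 8.59 degrees, less where a joint would pass 70% of its speed; a pose out of reach is approached as far as the arm can. A call with a gripper value outside its range is refused whole. The fingers move at their own pace and stop on an object; "grip_force" is the grip in N (left out, the last holds). Time passes only in rows, so rows that repeat a pose let the fingers close. It gives the time, the measured TCP pose, the force and the opening at its end, in the units of the state.
- read_state(): the state, without advancing time (a new reading comes with each control period).
- camera(name): name is "side" or "top" or "wrist"; returns (picture, depth): 480x640x3 uint8, blue, green, red; 480x640 float32, m along the optical axis (not along the pixel's ray), 0 where there is no reading.
- get_calibration(name): a dict with "fx", "fy", "cx", "cy" (pixels), "world_from_camera" (4x4, takes a point from camera to world coordinates). Camera axes: x right, y down, z forward; pixel columns grow to the right and rows downward; lengths in m; the calibration is good to about 2 mm. A picture is of the moment at which its call begins: read the wrist's pose just before it. get_calibration takes no time and is no camera call; for the wrist camera it gives the pose at the moment of the call.
- sign_off(): hands the job in, once; it reports no verdict.
The state is a dict: "time": time; "q": joint angles; "joint_velocities": joint speeds; "tau": joint torques, N m; "eef_pos": TCP position; "tcp_rot": TCP orientation; "ft_force": force on the tool from outside, world axes, zero at the start; "moment": the same for the moment, N m; "width": finger opening in m.
Only numpy, scipy, OpenCV 4.12 (cv2) and the standard library are available. Lean on these libraries where they do the work, as an engineer would, in place of code of your own. Each camera call takes 0.05 s, during which the arm holds its last target. There are 200 camera calls.

## Working session

There is one attempt and no reset: what is moved stays moved. The work goes in short steps, Python scripts to look and compute and a tool call to move; the robot and the scene stay as the last step left them, time stands still between calls to the robot, and variables do not carry over. Pictures are saved under pics/ and viewed, about 8 in all and at most 12, crops included, and the job is handed in when it is done.

Besides the shell and the picture viewer there is one more tool, called after "Call:" by a JSON object that holds its "api" and its "payload", one argument or row to a line. servo_tool: Moves the arm, as the interface text tells. Its arguments: {"type":"object","properties":{"plan":{"type":"array","items":{"type":"array","items":{"type":"number"}}},"grip_force":{"type":"number"}},"required":["plan"]}

```bash
mkdir -p pics; ls; cat > h.py <<'E'
from cell import *
import numpy as np, cv2
def pw(cal,depth,u,v,z=None):
    K=cal; T=np.array(K["world_from_camera"])
    r=np.array([(u-K["cx"])/K["fx"],(v-K["cy"])/K["fy"],1.0])
    if z is None:
        return T[:3,:3]@(r*depth)+T[:3,3]
    d=T[:3,:3]@r; return T[:3,3]+d*(z-T[2,3])/d[2]
def snap(n,f):
    c=get_calibration(n); p,d=camera(n); cv2.imwrite(f"pics/{f}.png",p); np.save(f"pics/{f}.npy",d); np.save(f"pics/{f}_c.npy",c,allow_pickle=True); return c,p,d
def load(f):
    return np.load(f"pics/{f}_c.npy",allow_pickle=True).item(),cv2.imread(f"pics/{f}.png"),np.load(f"pics/{f}.npy")
E
python3 - <<'E'
from h import *
print(read_state())
for n in("top","side"):
    c,p,d=snap(n,n+"0"); print(n,c)
E
```

```text
pics
{'time': 0.0, 'q': array([-1.31191094,  0.38424459,  0.01638501,  1.37118253, -0.0063062 ,
        1.38819139, -0.0465178 ]), 'joint_velocities': array([-3.53794935e-04,  3.90258863e-04, -2.22559343e-03, -1.67252964e-04,
        9.09216206e-04, -7.15851827e-05,  7.11858332e-05]), 'tau': array([-1.06452964e-03, -6.27593565e+01,  8.43662526e-01, -3.71837139e+01,
        1.65651063e-02,  1.39154925e-02,  6.61099898e-05]), 'eef_pos': array([0.19747167, 0.5924441 , 0.23026209]), 'tcp_rot': array([-1.41158531e-04,  1.60182373e-01,  9.87086942e-01, -9.78125169e-04]), 'ft_force': array([-0.50850353,  0.57575926,  1.5324179 ]), 'moment': array([ 0.00570794, -0.01955052, -0.02239576]), 'width': 0.08554232034804915}
top {'fx': 585.6560024331878, 'fy': 585.6560024331878, 'cx': 311.7501177462562, 'cy': 247.8057515511503, 'world_from_camera': array([[-0.03258991, -0.97935452,  0.19950596,  0.24319395],
       [-0.99946396,  0.03131218, -0.00955721,  0.00331694],
       [ 0.00311293, -0.19971049, -0.97985   ,  1.36737903],
       [ 0.        ,  0.        ,  0.        ,  1.        ]])}
side {'fx': 579.6351392732278, 'fy': 579.6351392732278, 'cx': 324.4116722749714, 'cy': 241.21943184232484, 'world_from_camera': array([[ 0.85480843, -0.34131919,  0.3909012 , -0.06266927],
       [-0.51885796, -0.54844015,  0.65574372, -0.9435224 ],
       [-0.009432  , -0.76335746, -0.64590745,  1.05165982],
       [ 0.        ,  0.        ,  0.        ,  1.        ]])}
```

View pics/top0.png

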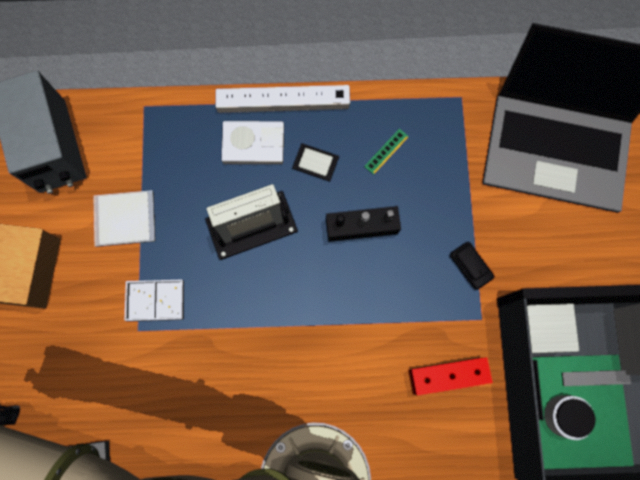

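View pics/side0.png

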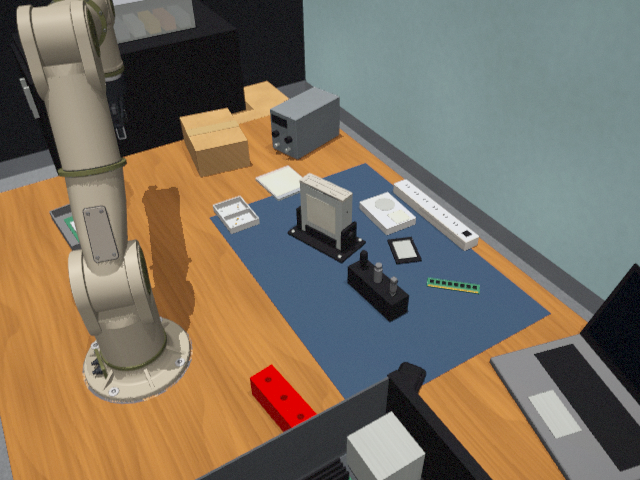

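Top view: the drive is at about (243,215), the black stand at (363,222) with three tools, and a red decoy at (450,376). Next I'll enlarge the drive and stand in both views.

```bash
python3 - <<'E'
from h import *
c,p,d=load("top0"); s=load("side0")[1]
a=cv2.resize(p[175:265,200:310],None,fx=3.6,fy=3.6,interpolation=cv2.INTER_CUBIC)   #110x90
b=cv2.resize(p[190:255,315:415],None,fx=3.96,fy=3.96,interpolation=cv2.INTER_CUBIC)
e=cv2.resize(s[240:325,340:420],None,fx=3.3,fy=3.3,interpolation=cv2.INTER_CUBIC)
f=cv2.resize(s[165:265,280:375],None,fx=3,fy=3,interpolation=cv2.INTER_CUBIC)
o=np.zeros((600,800,3),np.uint8)
for im,y,x in((a,0,0),(b,330,0),(e,0,400),(f,285,400)):
    im=im[:600-y,:800-x]; o[y:y+im.shape[0],x:x+im.shape[1]]=im
cv2.imwrite("pics/crop1.png",o)
# height maps
T=c["world_from_camera"]; v,u=np.mgrid[:480,:640]
P=np.stack([(u-c["cx"])/c["fx"]*d,(v-c["cy"])/c["fy"]*d,d],-1)@T[:3,:3].T+T[:3,3]
def rect(m):
    q=P[m][:,:2].astype(np.float32); r=cv2.minAreaRect(q); print(len(q),r,P[m][:,2].mean())
reg=lambda x0,x1,y0,y1:(u>x0)&(u<x1)&(v>y0)&(v<y1)
z=P[...,2]
rect(reg(195,310,175,265)&(z>.165)&(z<.2))
rect(reg(315,415,190,255)&(z>.05)&(z<.068))
m=reg(315,415,190,255)&(z>.09)
n,l,st,ce=cv2.connectedComponentsWithStats(m.astype(np.uint8))
for i in range(1,n): print(st[i],ce[i],P[l==i].mean(0),P[l==i][:,2].max())
E
```

```text
1470 ((0.582583487033844, 0.13407161831855774), (0.044383175671100616, 0.14791518449783325), 18.47431182861328) 0.1774894704050724
1515 ((0.57020503282547, -0.12922681868076324), (0.05933616682887077, 0.16808514297008514), 4.304080009460449) 0.05820256598714536
[348 206   1   1   1] [348. 206.] [0.24319395 0.00331694 1.36737903] 1.3673790319621333
[403 207   1   1   1] [403. 207.] [0.24319395 0.00331694 1.36737903] 1.3673790319621333
[319 209   1   1   1] [319. 209.] [0.24319395 0.00331694 1.36737903] 1.3673790319621333
[386 210   8   8  55] [389.34545455 213.50909091] [ 0.57266236 -0.1843037   0.10480798] 0.1176436338996234
[395 211   1   1   1] [395. 211.] [0.24319395 0.00331694 1.36737903] 1.3673790319621333
[360 212  10  10  76] [364.42105263 216.38157895] [ 0.56792749 -0.12849814  0.10441178] 0.1167681990375653
[336 214   9  11  75] [339.78666667 218.62666667] [ 0.56349263 -0.07322536  0.10847146] 0.11956107503534197
[316 216   1   1   1] [316. 216.] [0.24319395 0.00331694 1.36737903] 1.3673790319621333
[382 220   1   1   1] [382. 220.] [0.24319395 0.00331694 1.36737903] 1.36737
[... 633 characters left out ...]
232   1   1   1] [399. 232.] [0.24319395 0.00331694 1.36737903] 1.3673790319621333
[325 235   1   1   1] [325. 235.] [0.24319395 0.00331694 1.36737903] 1.3673790319621333
[410 235   1   1   1] [410. 235.] [0.24319395 0.00331694 1.36737903] 1.3673790319621333
[332 240   1   1   1] [332. 240.] [0.24319395 0.00331694 1.36737903] 1.3673790319621333
[373 244   1   1   1] [373. 244.] [0.24319395 0.00331694 1.36737903] 1.3673790319621333
[353 253   2   2   2] [353.5 253.5] [0.24319395 0.00331694 1.36737903] 1.3673790319621333
[376 253   1   1   1] [376. 253.] [0.24319395 0.00331694 1.36737903] 1.3673790319621333
[401 254   1   1   1] [401. 254.] [0.24319395 0.00331694 1.36737903] 1.3673790319621333
```

View pics/crop1.png

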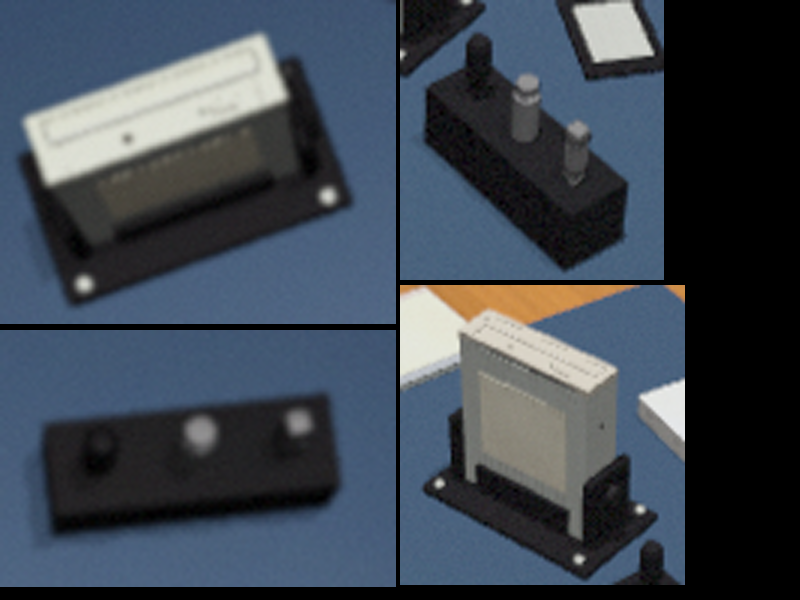

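Three tools stand in the stand. The square handle is the right-hand one (crop 297,422), the nut driver is in the middle and the screwdriver is on the left. The hole shows at crop (127,138), on the drive's near side, and the tray is on the far (+x) side.

```bash
cat >> h.py <<'E'
from scipy.spatial.transform import Rotation as R
def Rdown(yaw):  # tool z down, tool y at world yaw (deg)
    a=np.radians(yaw); y=np.array([np.cos(a),np.sin(a),0]); z=np.array([0,0,-1.]); return np.c_[np.cross(y,z),y,z]
def pose():
    s=read_state(); w,x,y,z=s["tcp_rot"]; return np.array(s["eef_pos"]),R.from_quat([x,y,z,w]).as_matrix(),s
def rel(p,yaw,frm=None):
    P,M,_=pose() if frm is None else (*frm,0)
    return np.r_[M.T@(np.array(p)-P)*1000, R.from_matrix(M.T@Rdown(yaw)).as_rotvec(degrees=True)].round(1)
E
python3 - <<'E'
from h import *
c,p,d=load("top0")
h=pw(c,0,200+127/3.6,175+138/3.6,.1795); 
C=np.array([.5826,.1341]); a=np.radians(18.47); X=np.array([np.cos(a),np.sin(a)]);Y=np.array([-X[1],X[0]])
print(h,(h[:2]-C)@X,(h[:2]-C)@Y, C-.011*X+.022*Y)
m=[.535,.27,.31]; print(rel(m,38)); print(rel([.573,-.15,.27],4.3,(np.array(m),Rdown(38))))
E
```

```text
[0.56381341 0.14940103 0.1795    ] -0.012971394201328021 0.020464606588309696 [0.56519684 0.15148188]
[-4.222e+02 -1.994e+02 -7.930e+01 -1.000e-01  0.000e+00  3.360e+01]
[-354.4 -228.6   40.     0.     0.    33.7]
```

Call:
{"api": "servo_tool", "payload": {
  "plan": [
    [0.6,-42,-20,-20,0,0,4],
    [0.6,-84,-40,-50,0,0,8],
    [0.6,-127,-60,-79,0,0,11],
    [0.6,-169,-80,-79,0,0,14],
    [0.6,-211,-100,-79,0,0,17],
    [0.6,-253,-120,-79,0,0,20],
    [0.6,-295,-140,-79,0,0,24],
    [0.6,-338,-160,-79,0,0,27],
    [0.6,-380,-180,-79,0,0,30],
    [0.6,-422,-199,-79,0,0,33.6]
  ]
}}

```text
time: 1.1
eef_pos: [0.5359, 0.2687, 0.3095]
tcp_rot: [-0.0, 0.44, 0.898, -0.001]
ft_force: [-0.0, -0.3, -0.3]
width: 0.0512
```

Call:
{"api": "servo_tool", "payload": {
  "plan": [
    [0.6,-39,-25,0,0,0,4],
    [0.6,-79,-51,0,0,0,8],
    [0.6,-118,-76,0,0,0,12],
    [0.6,-158,-102,5,0,0,16],
    [0.6,-197,-127,10,0,0,20],
    [0.6,-236,-152,15,0,0,24],
    [0.6,-276,-178,25,0,0,28],
    [0.6,-315,-203,35,0,0,31],
    [0.6,-354,-229,40,0,0,33.7],
    [0.6,-354,-229,40,0,0,33.7]
  ]
}}

```text
time: 2.1
eef_pos: [0.5698, -0.16, 0.2692]
tcp_rot: [0.001, 0.686, 0.728, -0.003]
ft_force: [-0.9, -0.4, 0.1]
width: 0.0514
```

```bash
python3 - <<'E'
from h import *
P,M,s=pose(); print(P,M.round(3),s["ft_force"],s["time"])
c,p,d=snap("wrist","w1"); print(c)
E
```

```text
[ 0.56976044 -0.16001208  0.26921954] [[-0.059  0.998 -0.003]
 [ 0.998  0.059 -0.006]
 [-0.005 -0.004 -1.   ]] [-0.93871392 -0.35083223  0.12291463] 2.1
{'fx': 336.6582416531663, 'fy': 336.6582416531663, 'cx': 317.6797805773154, 'cy': 237.26443609926957, 'world_from_camera': array([[ 0.99822688,  0.05726193,  0.01625297,  0.56590008],
       [ 0.05942442, -0.94291536, -0.32768789, -0.07620654],
       [-0.00343886,  0.32807269, -0.94464622,  0.41092346],
       [ 0.        ,  0.        ,  0.        ,  1.        ]])}
```

View pics/w1.png

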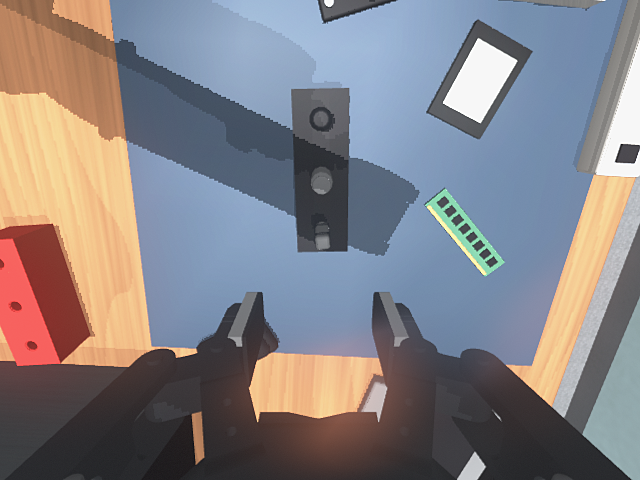

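The wrist view shows the pin at (321,237), the nut driver at (321,181), and the screwdriver at (321,119). I'll enlarge the pin.

```bash
python3 - <<'E'
from h import *
c,p,d=load("w1")
cv2.imwrite("pics/w1c.png",cv2.resize(p[160:260,285:360],None,fx=6,fy=6,interpolation=cv2.INTER_CUBIC))
E
```

```text
(no output)
```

View pics/w1c.png

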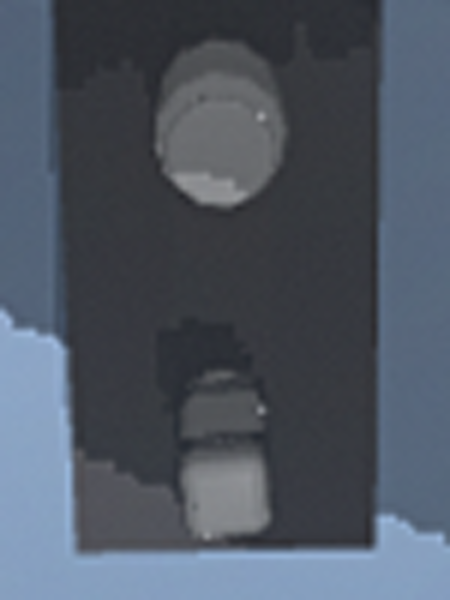

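```bash
python3 - <<'E'
from h import *
c,p,d=load("w1")
q=lambda x,y,z=.110: pw(c,0,285+x/6-.4,160+y/6-.4,z)
for a in [(228,494),(185,462),(264,454),(192,537),(270,528)]: print(q(*a))
tl,tr,bl,br=[q(*a)[:2] for a in [(185,462),(264,454),(192,537),(270,528)]]
an=lambda v:np.degrees(np.arctan2(v[1],v[0]))
print(an(tr-tl),an(br-bl),an(tl-bl)-90,an(tr-br)-90)
for a in [(62,200),(377,200),(75,549),(375,546)]: print("stand",q(*a,.06))
print("nut", q(221,140,.112))
E
```

```text
[ 0.57602619 -0.18500096  0.11      ]
[ 0.56891769 -0.18005858  0.11      ]
[ 0.58125062 -0.17797551  0.11      ]
[ 0.57075832 -0.19263727  0.11      ]
[ 0.58307782 -0.19034732  0.11      ]
9.586933524603177 10.530011264184116 8.324990679149536 8.401310540059924
stand [ 0.54503086 -0.14995055  0.06      ]
stand [ 0.6003248  -0.14661956  0.06      ]
stand [ 0.54991173 -0.21570515  0.06      ]
stand [ 0.6057219  -0.21170518  0.06      ]
nut [ 0.57133589 -0.12859876  0.112     ]
```

```bash
python3 - <<'E'
from h import *
print(rel([.5757,-.185,.15],9)); print(rel([.5757,-.185,.070],9))
E
```

```text
[-28.7   3.5 119.6  -0.2   0.2  -5.3]
[-28.5   3.7 199.6  -0.2   0.2  -5.3]
```

Call:
{"api": "servo_tool", "payload": {
  "plan": [
    [0.6,-10,1,40,0,0,-3],
    [0.6,-20,3,80,-0.2,0.2,-5.3],
    [0.6,-28.6,3.6,120,-0.2,0.2,-5.3],
    [0.6,-28.6,3.6,150,-0.2,0.2,-5.3],
    [0.6,-28.5,3.7,175,-0.2,0.2,-5.3],
    [0.6,-28.5,3.7,190,-0.2,0.2,-5.3],
    [0.6,-28.5,3.7,199.6,-0.2,0.2,-5.3],
    [0.6,-28.5,3.7,199.6,-0.2,0.2,-5.3]
  ]
}}

```text
time: 2.95
eef_pos: [0.5755, -0.1843, 0.0692]
tcp_rot: [-0.001, 0.649, 0.761, -0.0]
ft_force: [-0.2, 0.1, -0.1]
width: 0.051
```

```bash
python3 - <<'E'
from h import *
P,M,s=pose(); print(P,s["ft_force"],rel([.5757,-.185,.070],9))
c,p,d=snap("wrist","w2"); c2,p2,d2=snap("side","s2")
o=np.hstack([cv2.resize(p[200:440,180:460],None,fx=1.5,fy=1.5),cv2.resize(p2[215:335,330:430],None,fx=3,fy=3,interpolation=cv2.INTER_CUBIC)]); cv2.imwrite("pics/m2.png",o)
E
```

```text
[ 0.57546257 -0.18425006  0.06919013] [-0.20361639  0.14068013 -0.11107967] [-0.8  0.1 -0.8 -0.1 -0.   0. ]
```

View pics/m2.png

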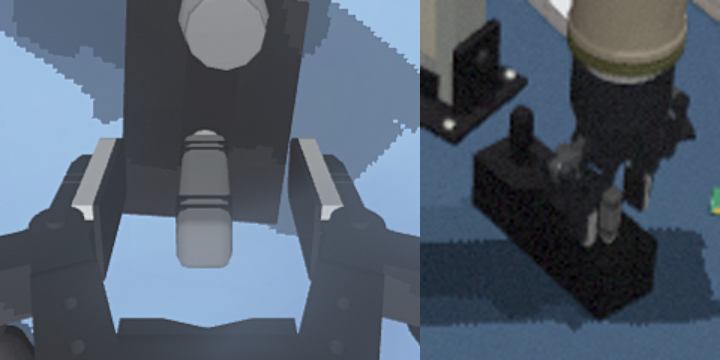

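The pin sits centred between the jaws, so I can close. (6 pictures viewed.)

Call:
{"api": "servo_tool", "payload": {
  "plan": [
    [0.3,0,0,0,0,0,0],
    [0.1,0,0,0,0,0,0],
    [0.0,0,0,0,0,0,0],
    [0.0,0,0,0,0,0,0],
    [0.0,0,0,0,0,0,0],
    [0.0,0,0,0,0,0,0]
  ],
  "grip_force": 50
}}

```text
time: 3.65
eef_pos: [0.5771, -0.1852, 0.072]
tcp_rot: [0.001, 0.649, 0.76, 0.001]
ft_force: [-0.5, 0.8, 6.0]
width: 0.013
```

```bash
python3 - <<'E'
from h import *
P,M,s=pose(); print(P,M.round(4),s["ft_force"],s["width"],s["time"])
np.savez("grasp.npz",P=P,M=M)
p=P.copy(); p[2]=.30
print(rel(p,9)); 
hole=np.array([.5638,.1494]); print(rel([hole[0],hole[1],.30],18.5,(p,Rdown(9))))
E
```

```text
[ 0.57708853 -0.18517329  0.07198136] [[-1.567e-01  9.876e-01  3.300e-03]
 [ 9.877e-01  1.567e-01 -2.000e-04]
 [-7.000e-04  3.200e-03 -1.000e+00]] [-0.54471486  0.7783229   5.98442882] 0.012972293014189045 3.65
[-2.00e-01  7.00e-01 -2.28e+02  2.00e-01  0.00e+00  0.00e+00]
[332.5  39.2   0.    0.    0.   -9.5]
```

Call:
{"api": "servo_tool", "payload": {
  "plan": [
    [0,0,0,-10,0,0,0],
    [0,0,0.2,-35,0,0,0],
    [0,0,0.3,-75,0,0,0],
    [0,0,0.5,-120,0.2,0,0],
    [0,0,0.6,-165,0.2,0,0],
    [0,-0.2,0.7,-205,0.2,0,0],
    [0,-0.2,0.7,-228,0.2,0,0],
    [0,-0.2,0.7,-228,0.2,0,0]
  ]
}}

```text
time: 4.45
eef_pos: [0.5781, -0.1862, 0.3048]
tcp_rot: [0.003, 0.65, 0.76, 0.001]
ft_force: [-0.5, -0.1, -1.0]
width: 0.0135
```

Call:
{"api": "servo_tool", "payload": {
  "plan": [
    [0,37,4,0,0,0,-1],
    [0,78,9,0,0,0,-2],
    [0,120,14,0,0,0,-3.5],
    [0,163,19,0,0,0,-5],
    [0,206,24,0,0,0,-6],
    [0,249,29,0,0,0,-7],
    [0,290,34,0,0,0,-8.5],
    [0,318,37,0,0,0,-9.5],
    [0,330,39,0,0,0,-9.5],
    [0,332,39,0,0,0,-9.5]
  ]
}}

```text
time: 5.45
eef_pos: [0.5642, 0.1493, 0.303]
tcp_rot: [0.003, 0.583, 0.812, 0.0]
ft_force: [0.2, -1.3, -0.1]
width: 0.0131
```

```bash
python3 - <<'E'
from h import *
P,M,s=pose(); print(P,M.round(4),s["ft_force"],s["width"],s["time"])
c,p,d=snap("wrist","w3"); print(c["world_from_camera"])
c2,p2,d2=snap("side","s3")
o=np.hstack([p[150:480,160:500],cv2.resize(p2[100:265,270:395],None,fx=2,fy=2,interpolation=cv2.INTER_CUBIC)]); print(o.shape);cv2.imwrite("pics/m3.png",o)
E
```

```text
[0.56420829 0.14926273 0.30297566] [[-0.3192  0.9477  0.0051]
 [ 0.9477  0.3192 -0.0029]
 [-0.0044  0.0039 -1.    ]] [ 0.24627046 -1.33376994 -0.13677813] 0.013065737528112558 5.45
[[ 0.94761685  0.3006253   0.10792004  0.53761652]
 [ 0.31938624 -0.89588509 -0.30884029  0.2284961 ]
 [ 0.00383875  0.32713044 -0.9449714   0.4447647 ]
 [ 0.          0.          0.          1.        ]]
(330, 590, 3)
```

View pics/m3.png

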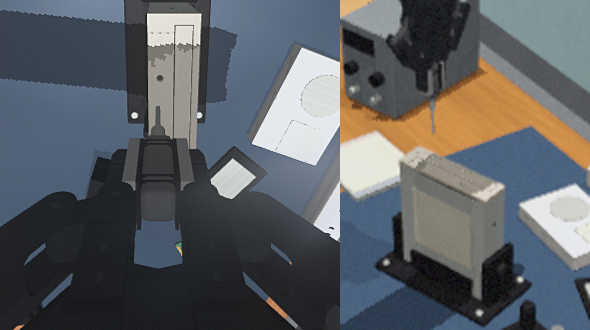

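The wrist view shows the hole at about (319,227) and the pin tip at about (317,253). I'll enlarge them to measure the offset between the two.

```bash
python3 - <<'E'
from h import *
c,p,d=load("w3")
cr=cv2.resize(p[215:275,295:355],None,fx=10,fy=10,interpolation=cv2.INTER_CUBIC); cv2.imwrite("pics/w3c.png",cr)
g=p[218:236,308:330].astype(float).mean(2); g0=np.median(g)
w=np.clip(g0-30-g,0,None); v,u=np.mgrid[218:236,308:330]; print((w*u).sum()/w.sum(),(w*v).sum()/w.sum(),g0,g.min())
E
```

```text
319.475402792696 227.5553168635875 152.66666666666666 50.666666666666664
```

View pics/w3c.png

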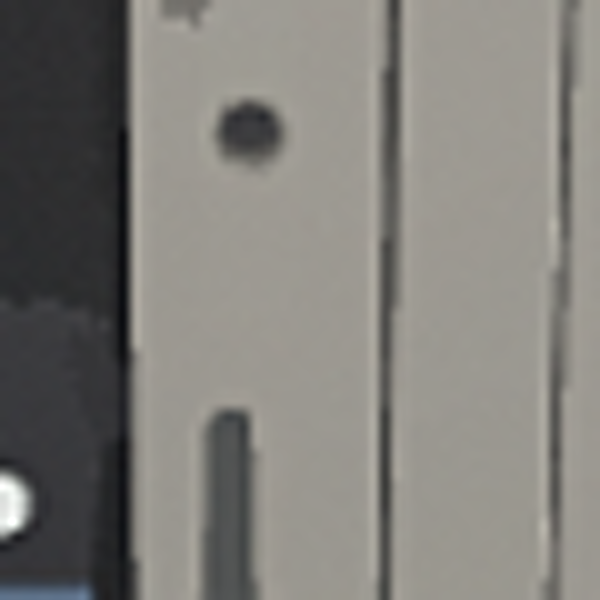

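```bash
python3 - <<'E'
from h import *
c,p,d=load("w3")
h=pw(c,0,319.4,227.7,.1795)
P,M,s=pose()
for z in(.237,.239,.241):
    t=pw(c,0,317.5,255.8,z); print(z,t, "tip in tool",(M.T@(t-P)*1000).round(1), "hole-tip world", (h-t)*1000, "tool",(M.T@(h-t)*1000).round(1))
print(h,P)
# bezel edges at hole row (crop y 132): left x=130, seam 392, right seam? 
print([ (pw(c,0,295+x/10,215+13.2,.1795)-h)@np.array([.9483,.317,0])*1000 for x in (131,390)])
E
```

```text
0.237 [0.56540156 0.14818046 0.237     ] tip in tool [ 2.   0.8 66.6] hole-tip world [  1.18678621   1.99198207 -57.5       ] tool [ 1.8  1.5 57.5]
0.239 [0.5651341 0.1489536 0.239    ] tip in tool [ 2.8  0.8 64.6] hole-tip world [  1.45425267   1.2188417  -59.5       ] tool [ 1.   1.5 59.5]
0.241 [0.56486663 0.14972674 0.241     ] tip in tool [ 3.6  0.8 62.6] hole-tip world [  1.72171912   0.44570133 -61.5       ] tool [ 0.2  1.5 61.5]
[0.56658835 0.15017244 0.1795    ] [0.56484275 0.14622353 0.30360214]
[np.float64(-9.331421497486993), np.float64(12.06437967976157)]
```

Call:
{"api": "servo_tool", "payload": {
  "plan": [
    [0,3.7,2.1,10,0,0,0],
    [0,3.7,2.1,25,0,0,0],
    [0,3.7,2.1,40,0,0,0],
    [0,3.7,2.1,50,0,0,0],
    [0,3.7,2.1,51,0,0,0],
    [0,3.7,2.1,51,0,0,0],
    [0,3.7,2.1,51,0,0,0],
    [0,3.7,2.1,51,0,0,0]
  ]
}}

```text
time: 6.35
eef_pos: [0.5664, 0.1502, 0.2534]
tcp_rot: [0.004, 0.585, 0.811, 0.001]
ft_force: [0.8, -0.2, 0.6]
width: 0.0131
```

```bash
python3 - <<'E'
from h import *
for i in range(2):
    P,M,s=pose(); print(P,M[:,2],s["ft_force"],s["moment"],s["joint_velocities"].round(4))
    c,p,d=snap("wrist","w4")
g=p[205:265,290:350]
P,M,s=pose(); print(P)
cv2.imwrite("pics/w4c.png",cv2.resize(g,None,fx=10,fy=10,interpolation=cv2.INTER_CUBIC))
E
```

```text
[0.56640172 0.1501632  0.25337894] [ 0.00749346 -0.00309038 -0.99996715] [ 0.80038389 -0.20238859  0.63911517] [ 0.04132337 -0.02771858  0.03453284] [-0.0006  0.001  -0.0015  0.0034 -0.0012  0.0001 -0.0004]
[0.56630999 0.1502808  0.2532697 ] [ 0.00729796 -0.00307502 -0.99996864] [-0.7547583 -0.2143529 -0.6505291] [ 0.01718698 -0.01238111  0.0050507 ] [-0.0025 -0.0005  0.0008  0.0057 -0.0009  0.0005 -0.0016]
[0.56622282 0.1502671  0.2531343 ]
```

View pics/w4c.png

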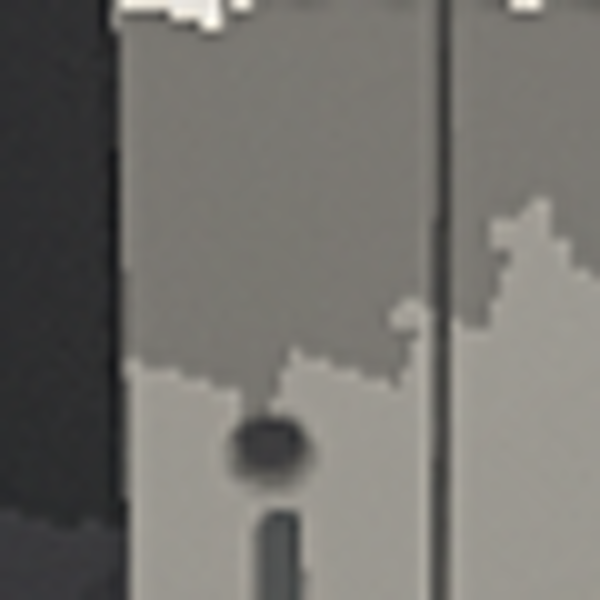

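```bash
python3 - <<'E'
from h import *
c,p,d=load("w4"); P,M,s=pose()
h=pw(c,0,317.05,249.75,.1795)
for z in(.187,.189,.191):
    t=pw(c,0,317.95,256.3,z); print(z,t,"hole-tip tool",(M.T@(h-t)*1000).round(2),((t-P)*1000).round(1))
print(h, d[240:248,316], rel(P,18.5)[3:])
E
```

```text
0.187 [0.5680818  0.14879449 0.187     ] hole-tip tool [ 1.81 -0.61  7.49] [  1.9  -1.5 -66.1]
0.189 [0.56780918 0.14957167 0.189     ] hole-tip tool [ 0.99 -0.61  9.49] [  1.6  -0.7 -64.1]
0.191 [0.56753656 0.15034886 0.191     ] hole-tip tool [ 0.18 -0.61 11.5 ] [  1.3   0.1 -62.1]
[0.56698495 0.15029275 0.1795    ] [0.22858466 0.23114742 0.2291921  0.23105982 0.22979917 0.23057367
 0.22971918 0.25470373] [ 0.3  0.3 -0.1]
```

Call:
{"api": "servo_tool", "payload": {
  "plan": [
    [0,0.6,-0.3,0,0.3,0.3,0],
    [0,0.6,-0.3,3,0.3,0.3,0],
    [0,0.6,-0.3,5,0.3,0.3,0],
    [0,0.6,-0.3,7,0.3,0.3,0],
    [0,0.6,-0.3,9,0.3,0.3,0],
    [0,0.6,-0.3,10.5,0.3,0.3,0],
    [0,0.6,-0.3,12,0.3,0.3,0],
    [0,0.6,-0.3,12,0.3,0.3,0]
  ]
}}

```text
time: 7.25
eef_pos: [0.5658, 0.1507, 0.2409]
tcp_rot: [0.0, 0.585, 0.811, 0.0]
ft_force: [0.0, 0.5, -0.1]
width: 0.0131
```

```bash
cat > st.py <<'E'
from h import *
P,M,s=pose(); print(P,M[:,2].round(4),s["ft_force"].round(2),s["moment"].round(3),s["width"],s["time"])
E
python3 st.py
```

```text
[0.56575434 0.15071111 0.24086749] [ 2.e-04 -0.e+00 -1.e+00] [ 0.01  0.53 -0.12] [ 0.042 -0.021 -0.02 ] 0.013101115937930044 7.25
```

Call:
{"api": "servo_tool", "payload": {
  "plan": [
    [0,0,0,1,0,0,0],
    [0,0,0,2,0,0,0],
    [0,0,0,3,0,0,0],
    [0,0,0,4,0,0,0],
    [0,0,0,4,0,0,0]
  ]
}}

```text
time: 7.75
eef_pos: [0.5656, 0.1507, 0.2367]
tcp_rot: [-0.0, 0.585, 0.811, -0.0]
ft_force: [-0.8, 0.1, -0.0]
width: 0.0135
```

```bash
python3 st.py
```

```text
[0.56564538 0.15066842 0.2366907 ] [-2.e-04 -1.e-04 -1.e+00] [-0.8   0.09 -0.05] [ 0.003 -0.044 -0.046] 0.013458907071165807 7.75
```

No force, and the tip is about 7 mm below the face, so the pin is in the hole. I'll continue gently.

Call:
{"api": "servo_tool", "payload": {
  "plan": [
    [0,0,0,2,0,0,0],
    [0,0,0,4,0,0,0],
    [0,0,0,6,0,0,0],
    [0,0,0,7,0,0,0],
    [0,0,0,8,0,0,0],
    [0,0,0,8,0,0,0]
  ]
}}

```text
time: 8.35
eef_pos: [0.5656, 0.1507, 0.2285]
tcp_rot: [-0.0, 0.585, 0.811, -0.0]
ft_force: [-0.5, 0.2, -1.0]
width: 0.0135
```

Call:
{"api": "servo_tool", "payload": {
  "plan": [
    [0,0,0,1,0,0,0],
    [0,0,0,2,0,0,0],
    [0,0,0,3,0,0,0],
    [0,0,0,3,0,0,0],
    [0,0,0,3,0,0,0]
  ]
}}

```text
time: 8.85
eef_pos: [0.5656, 0.1506, 0.2255]
tcp_rot: [-0.0, 0.585, 0.811, -0.0]
ft_force: [0.5, 0.2, -0.2]
width: 0.0133
```

Call:
{"api": "servo_tool", "payload": {
  "plan": [
    [0,0,0,1,0,0,0],
    [0,0,0,2,0,0,0],
    [0,0,0,3,0,0,0],
    [0,0,0,3,0,0,0],
    [0,0,0,3,0,0,0]
  ]
}}

```text
time: 9.35
eef_pos: [0.5656, 0.1506, 0.2224]
tcp_rot: [-0.0, 0.585, 0.811, -0.0]
ft_force: [0.4, -0.0, -1.0]
width: 0.0138
```

Call:
{"api": "servo_tool", "payload": {
  "plan": [
    [0,0,0,1,0,0,0],
    [0,0,0,2,0,0,0],
    [0,0,0,2,0,0,0],
    [0,0,0,2,0,0,0]
  ]
}}

```text
time: 9.75
eef_pos: [0.5656, 0.1506, 0.2205]
tcp_rot: [-0.0, 0.585, 0.811, -0.0]
ft_force: [-0.5, 0.6, -0.8]
width: 0.0133
```

Call:
{"api": "servo_tool", "payload": {
  "plan": [
    [0,0,0,1,0,0,0],
    [0,0,0,2,0,0,0],
    [0,0,0,2,0,0,0],
    [0,0,0,2,0,0,0]
  ]
}}

```text
time: 10.15
eef_pos: [0.5659, 0.1507, 0.2189]
tcp_rot: [0.0, 0.585, 0.811, 0.0]
ft_force: [1.1, 0.4, 3.5]
width: 0.0134
```

```bash
python3 - <<'E'
from h import *
P,M,s=pose(); print(P,s["ft_force"].round(2))
c,p,d=snap("wrist","w5"); c2,p2,d2=snap("side","s5")
cv2.imwrite("pics/m5.png",np.hstack([cv2.resize(p[200:340,260:380],None,fx=3.4,fy=3.4,interpolation=cv2.INTER_CUBIC),cv2.resize(p2[130:230,295:375],None,fx=4.76,fy=4.76,interpolation=cv2.INTER_CUBIC)]))
E
```

```text
[0.56586994 0.15074372 0.2188556 ] [1.09 0.37 3.54]
```

View pics/m5.png

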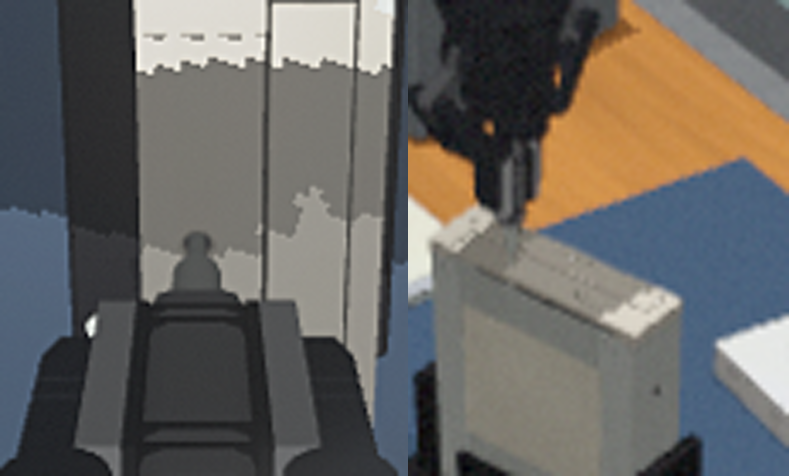

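The pin is in the hole and touching the pad (3.5 N). I'll press on in 1 mm steps.

Call:
{"api": "servo_tool", "payload": {
  "plan": [
    [0,0,0,1,0,0,0],
    [0,0,0,1.5,0,0,0],
    [0,0,0,2,0,0,0],
    [0,0,0,2.5,0,0,0],
    [0,0,0,2.5,0,0,0]
  ]
}}

```text
time: 10.75
eef_pos: [0.5659, 0.1508, 0.2164]
tcp_rot: [0.0, 0.585, 0.811, 0.0]
ft_force: [0.7, 0.7, 4.8]
width: 0.0133
```

Call:
{"api": "servo_tool", "payload": {
  "plan": [
    [0,0,0,0.5,0,0,0],
    [0,0,0,1,0,0,0],
    [0,0,0,1.5,0,0,0],
    [0,0,0,1.5,0,0,0]
  ]
}}

```text
time: 11.15
eef_pos: [0.5656, 0.1506, 0.2147]
tcp_rot: [-0.0, 0.585, 0.811, -0.0]
ft_force: [0.1, -0.3, 5.1]
width: 0.0137
```

```bash
cat > tray.py <<'E'
from h import *
import sys
P,M,s=pose(); print(P,s["ft_force"].round(2),s["time"])
C=np.array([.5826,.1341]); a=np.radians(18.47); X=np.array([np.cos(a),np.sin(a)]);Y=np.array([-X[1],X[0]])
for n in("top","side"):
    c,p,d=snap(n,sys.argv[1]+n); T=c["world_from_camera"]; v,u=np.mgrid[:480,:640]
    Q=(np.stack([(u-c["cx"])/c["fx"]*d,(v-c["cy"])/c["fy"]*d,d],-1)@T[:3,:3].T+T[:3,3])[d>0]
    x=(Q[:,:2]-C)@X; y=(Q[:,:2]-C)@Y
    for lo,hi in((-60,-45),(-40,-20),(45,60)):
        m=(x>.003)&(x<.013)&(y>lo/1e3)&(y<hi/1e3)&(Q[:,2]>.17)
        print(n,lo,hi,m.sum(),np.percentile(Q[m][:,2],[10,50,90]).round(4) if m.any() else 0)
E
python3 tray.py t1
```

```text
[0.5656402  0.15064705 0.21468184] [ 0.13 -0.35  5.05] 11.15
top -60 -45 40 [0.1916 0.1977 0.2009]
top -40 -20 101 [0.1959 0.2014 0.6172]
top 45 60 64 [0.6131 0.6195 0.6215]
side -60 -45 41 [0.1754 0.1857 0.1999]
side -40 -20 155 [0.1829 0.563  0.6061]
side 45 60 27 [0.1746 0.1851 0.6198]
```

The tray has jumped to about 0.20 (it was 0.18). I'll withdraw the pin straight up and return it.

Call:
{"api": "servo_tool", "payload": {
  "plan": [
    [0,0,0,-6,0,0,0],
    [0,0,0,-15,0,0,0],
    [0,0,0,-28,0,0,0],
    [0,0,0,-45,0,0,0],
    [0,0,0,-65,0,0,0],
    [0,0,0,-82,0,0,0],
    [0,0,0,-90,0,0,0],
    [0,0,0,-90,0,0,0]
  ]
}}

```text
time: 12.05
eef_pos: [0.5662, 0.1507, 0.3063]
tcp_rot: [0.001, 0.585, 0.811, 0.001]
ft_force: [-0.6, -0.1, -0.6]
width: 0.0134
```

```bash
python3 st.py; python3 -c "
from h import *
g=np.load('grasp.npz'); print(rel([g['P'][0],g['P'][1],.30],9))"
```

```text
[0.56615195 0.15065189 0.30629261] [ 2.e-03  7.e-04 -1.e+00] [-0.63 -0.1  -0.59] [0.016 0.056 0.008] 0.013374063770021141 12.05
[-3.222e+02 -9.550e+01  6.100e+00  1.000e-01 -0.000e+00  9.400e+00]
```

Call:
{"api": "servo_tool", "payload": {
  "plan": [
    [0,-35,-10,0,0,0,1],
    [0,-75,-22,0,0,0,2],
    [0,-116,-34,0,0,0,3],
    [0,-157,-46,0,0,0,4.5],
    [0,-198,-58,0,0,0,6],
    [0,-239,-71,2,0,0,7],
    [0,-278,-82,4,0,0,8],
    [0,-308,-91,6,0,0,9],
    [0,-320,-95,6,0.1,0,9.4],
    [0,-322,-95.5,6,0.1,0,9.4]
  ]
}}

```text
time: 13.05
eef_pos: [0.5762, -0.1869, 0.2992]
tcp_rot: [-0.0, 0.651, 0.759, -0.0]
ft_force: [0.7, 0.9, -0.5]
width: 0.0133
```

Call:
{"api": "servo_tool", "payload": {
  "plan": [
    [0,0,0,0,0,0,0],
    [0,0,0,0,0,0,0],
    [0,0,0,0,0,0,0]
  ]
}}

```text
time: 13.35
eef_pos: [0.5767, -0.185, 0.2991]
tcp_rot: [-0.001, 0.65, 0.76, -0.0]
ft_force: [0.8, 0.7, 0.2]
width: 0.0132
```

```bash
python3 st.py; python3 -c "
from h import *
g=np.load('grasp.npz'); print(rel([*g['P'][:2],.145],9.01))"
```

```text
[ 0.57666582 -0.18503014  0.29913633] [-1.4e-03  6.0e-04 -1.0e+00] [0.79 0.73 0.16] [-0.006 -0.036  0.043] 0.01320453979929758 13.35
[-3.000e-01  6.000e-01  1.541e+02 -1.000e-01 -0.000e+00 -1.000e-01]
```

Call:
{"api": "servo_tool", "payload": {
  "plan": [
    [0,0,0.3,35,0,0,0],
    [0,-0.2,0.4,75,0,0,0],
    [0,-0.3,0.6,115,0,0,0],
    [0,-0.3,0.6,140,0,0,0],
    [0,-0.3,0.6,152,0,0,0],
    [0,-0.3,0.6,154,0,0,0],
    [0,-0.3,0.6,154,0,0,0],
    [0,-0.3,0.6,154,0,0,0]
  ]
}}

```text
time: 14.15
eef_pos: [0.5781, -0.1854, 0.147]
tcp_rot: [0.001, 0.65, 0.76, 0.0]
ft_force: [0.9, 0.1, -0.1]
width: 0.0134
```

```bash
python3 st.py; python3 -c "
from h import *
g=np.load('grasp.npz'); print(rel([*g['P'][:2],.073],9.01))"
```

```text
[ 0.57813334 -0.18544494  0.14699147] [ 0.0015  0.     -1.    ] [ 0.88  0.06 -0.13] [-0.011  0.04  -0.028] 0.01342761778234933 14.15
[ 0.4 -1.1 74.   0.1  0.  -0.1]
```

Call:
{"api": "servo_tool", "payload": {
  "plan": [
    [0,0.4,-1.1,0,0,0,0],
    [0,0.4,-1.1,10,0,0,0],
    [0,0.4,-1.1,18,0,0,0],
    [0,0.4,-1.1,24,0,0,0],
    [0,0.4,-1.1,30,0,0,0],
    [0,0.4,-1.1,38,0,0,0],
    [0,0.4,-1.1,45,0,0,0],
    [0,0.4,-1.1,50,0,0,0],
    [0,0.4,-1.1,50,0,0,0]
  ]
}}

```text
time: 15.05
eef_pos: [0.5766, -0.185, 0.096]
tcp_rot: [-0.0, 0.65, 0.76, 0.0]
ft_force: [-0.6, -0.6, -0.3]
width: 0.0132
```

```bash
python3 st.py; python3 -c "
from h import *
g=np.load('grasp.npz'); print(rel([*g['P'][:2],.0725],9.01))"
```

```text
[ 0.57657364 -0.18500252  0.0959972 ] [-0.e+00  3.e-04 -1.e+00] [-0.63 -0.6  -0.3 ] [-0.017 -0.005  0.034] 0.013215120775373086 15.05
[-0.3  0.5 23.5  0.  -0.  -0.1]
```

Tip is in the stand's hole with no force on it. Lowering the rest of the way.

Call:
{"api": "servo_tool", "payload": {
  "plan": [
    [0,-0.2,0.4,5,0,0,0],
    [0,-0.2,0.4,10,0,0,0],
    [0,-0.2,0.4,15,0,0,0],
    [0,-0.2,0.4,19,0,0,0],
    [0,-0.2,0.4,21.5,0,0,0],
    [0,-0.2,0.4,23,0,0,0],
    [0,-0.2,0.4,23.5,0,0,0],
    [0,-0.2,0.4,23.5,0,0,0]
  ]
}}

```text
time: 15.85
eef_pos: [0.5771, -0.1852, 0.0726]
tcp_rot: [-0.0, 0.65, 0.76, 0.0]
ft_force: [0.3, -0.0, -0.8]
width: 0.0135
```

```bash
python3 st.py
```

```text
[ 0.57710229 -0.18515378  0.07256552] [ 2.e-04  3.e-04 -1.e+00] [ 0.35 -0.04 -0.76] [-0.031 -0.002  0.017] 0.013513177432949877 15.85
```

Call:
{"api": "servo_tool", "payload": {
  "plan": [
    [0,0,0,0.5,0,0,0],
    [0,0,0,1,0,0,0],
    [0,0,0,1.2,0,0,0]
  ]
}}

```text
time: 16.15
eef_pos: [0.5773, -0.1853, 0.072]
tcp_rot: [0.0, 0.65, 0.76, 0.0]
ft_force: [-2.2, 0.9, 5.9]
width: 0.0133
```

Contact at 5.9 N with TCP z 0.072, the same as when I grasped it. Opening and rising.

Call:
{"api": "servo_tool", "payload": {
  "plan": [
    [0.2,0,0,0,0,0,0],
    [0.4,0,0,0,0,0,0],
    [0.6,0,0,0,0,0,0],
    [0.6,0,0,0,0,0,0],
    [0.6,0,0,-5,0,0,0],
    [0.6,0,0,-20,0,0,0],
    [0.6,0,0,-50,0,0,0],
    [0.6,0,0,-95,0,0,0],
    [0.6,0,0,-140,0,0,0],
    [0.6,0,0,-185,0,0,0]
  ]
}}

```text
time: 17.15
eef_pos: [0.5768, -0.1856, 0.2604]
tcp_rot: [0.001, 0.65, 0.76, 0.001]
ft_force: [1.0, -0.2, -0.5]
width: 0.0512
```

Call:
{"api": "servo_tool", "payload": {
  "plan": [
    [0.6,0,0,-30,0,0,0],
    [0.6,0,0,-50,0,0,0],
    [0.6,0,0,-50,0,0,0],
    [0.6,0,0,-50,0,0,0]
  ]
}}

```text
time: 17.55
eef_pos: [0.5766, -0.1858, 0.3113]
tcp_rot: [0.001, 0.65, 0.76, 0.001]
ft_force: [0.1, 0.3, 0.2]
width: 0.0511
```

```bash
python3 st.py; python3 - <<'E'
from h import *
c,p,d=snap("wrist","w6"); c2,p2,d2=snap("side","s6"); 
cv2.imwrite("pics/m6.png",np.hstack([cv2.resize(p[130:330,250:410],None,fx=2.4,fy=2.4),cv2.resize(p2[165:325,285:415],None,fx=3,fy=3,interpolation=cv2.INTER_CUBIC)]))
C=np.array([.5826,.1341]); a=np.radians(18.47); X=np.array([np.cos(a),np.sin(a)])
C=C+.008*X; print(C, rel([*C,.30],18.5))
E
```

```text
[ 0.57662915 -0.18584931  0.31126312] [ 3.6e-03 -4.0e-04 -1.0e+00] [0.11 0.3  0.17] [-0.009  0.047 -0.033] 0.051131343654158175 17.55
[0.59018792 0.13663446] [315.9  63.7   9.6   0.   -0.   -9.6]
```

View pics/m6.png

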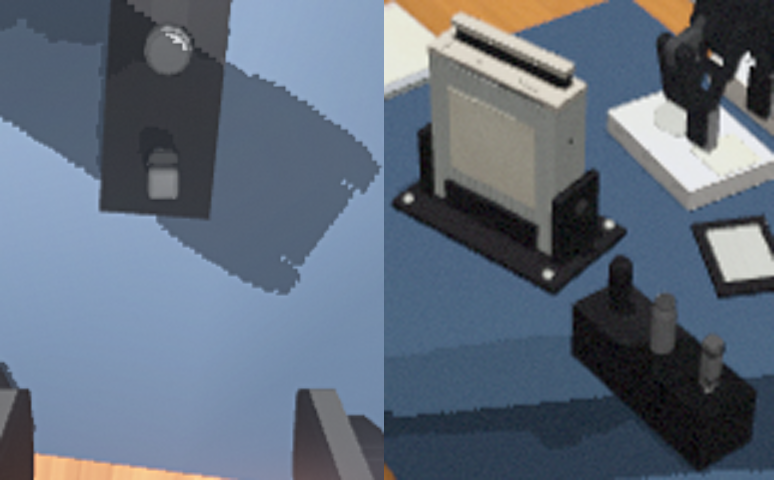

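The pin stands upright in its hole and the tray is out about 20 mm. Now over to the tray front.

Call:
{"api": "servo_tool", "payload": {
  "plan": [
    [0.6,35,7,0,0,0,-1],
    [0.6,75,15,0,0,0,-2],
    [0.6,116,23,0,0,0,-3.5],
    [0.6,157,32,0,0,0,-5],
    [0.6,198,40,0,0,0,-6],
    [0.6,239,48,2,0,0,-7],
    [0.6,278,56,5,0,0,-8.5],
    [0.6,304,61,9,0,0,-9.6],
    [0.6,314,63.5,9.6,0,0,-9.6],
    [0.6,316,63.7,9.6,0,0,-9.6]
  ]
}}

```text
time: 18.65
eef_pos: [0.5899, 0.1373, 0.299]
tcp_rot: [-0.0, 0.584, 0.812, -0.001]
ft_force: [-0.2, 0.1, -0.6]
width: 0.0514
```

Call:
{"api": "servo_tool", "payload": {
  "plan": [
    [0.5,0,0,0,0,0,0],
    [0.5,0,0,0,0,0,0],
    [0.5,0,0,0,0,0,0]
  ]
}}

```text
time: 18.95
eef_pos: [0.5902, 0.1354, 0.2993]
tcp_rot: [0.0, 0.585, 0.811, -0.001]
ft_force: [0.3, -0.3, -0.1]
width: 0.0429
```

```bash
python3 st.py; python3 -c "
from h import *
print(rel([.5902,.1366,.187],18.5))"
```

```text
[0.59020642 0.13535768 0.29931537] [-6.e-04 -1.e-03 -1.e+00] [ 0.32 -0.28 -0.11] [-0.01  -0.047 -0.025] 0.04285513442343043 18.95
[ 1.300e+00  5.000e-01  1.123e+02 -0.000e+00  0.000e+00 -1.000e-01]
```

Call:
{"api": "servo_tool", "payload": {
  "plan": [
    [0.5,1,0.5,30,0,0,0],
    [0.5,1,0.5,60,0,0,0],
    [0.5,1,0.5,85,0,0,0],
    [0.5,1,0.5,100,0,0,0],
    [0.5,1,0.5,108,0,0,0],
    [0.5,1,0.5,111,0,0,0],
    [0.5,1,0.5,111.5,0,0,0],
    [0.5,1,0.5,111.5,0,0,0]
  ]
}}

```text
time: 19.75
eef_pos: [0.5909, 0.1362, 0.1888]
tcp_rot: [0.001, 0.585, 0.811, 0.0]
ft_force: [0.3, -0.5, 0.7]
width: 0.0428
```

Call:
{"api": "servo_tool", "payload": {
  "plan": [
    [0.3,0,0,0,0,0,0],
    [0.2,0,0,0,0,0,0],
    [0.1,0,0,0,0,0,0],
    [0.0,0,0,0,0,0,0],
    [0.0,0,0,0,0,0,0]
  ],
  "grip_force": 40
}}

```text
time: 20.25
eef_pos: [0.591, 0.1362, 0.1893]
tcp_rot: [0.001, 0.585, 0.811, 0.0]
ft_force: [-2.7, -0.7, 4.7]
width: 0.0124
```

```bash
python3 st.py
```

```text
[0.59097928 0.1361639  0.18934201] [ 1.4e-03 -3.0e-04 -1.0e+00] [-2.69 -0.67  4.74] [-0.184  0.423  0.122] 0.012430284608207397 20.25
```

Call:
{"api": "servo_tool", "payload": {
  "plan": [
    [0,0,0,-3,0,0,0],
    [0,0,0,-8,0,0,0],
    [0,0,0,-15,0,0,0],
    [0,0,0,-23,0,0,0],
    [0,0,0,-32,0,0,0],
    [0,0,0,-41,0,0,0],
    [0,0,0,-50,0,0,0],
    [0,0,0,-59,0,0,0],
    [0,0,0,-66,0,0,0],
    [0,0,0,-70,0,0,0]
  ]
}}

```text
time: 21.25
eef_pos: [0.5909, 0.1362, 0.2603]
tcp_rot: [0.001, 0.585, 0.811, 0.0]
ft_force: [-0.5, -0.8, -4.3]
width: 0.0126
```

Call:
{"api": "servo_tool", "payload": {
  "plan": [
    [0,0,0,-4,0,0,0],
    [0,0,0,-8,0,0,0],
    [0,0,0,-11,0,0,0],
    [0,0,0,-13,0,0,0],
    [0,0,0,-15,0,0,0],
    [0,0,0,-15,0,0,0]
  ]
}}

```text
time: 21.85
eef_pos: [0.5909, 0.1362, 0.2756]
tcp_rot: [0.001, 0.585, 0.811, 0.001]
ft_force: [-1.7, -0.8, 0.6]
width: 0.0125
```

```bash
python3 tray.py t2
```

```text
[0.59090059 0.13615326 0.27563153] [-1.67 -0.79  0.59] 21.85
top -60 -45 189 [0.19   0.2559 0.6748]
top -40 -20 198 [0.1947 0.6726 0.6829]
top 45 60 29 [0.6718 0.6818 0.684 ]
side -60 -45 294 [0.1913 0.2682 0.6452]
side -40 -20 297 [0.1868 0.2505 0.4943]
side 45 60 142 [0.1871 0.2309 0.2711]
```

Call:
{"api": "servo_tool", "payload": {
  "plan": [
    [0,0,0,-1,0,0,0],
    [0,0,0,-2,0,0,0],
    [0,0,0,-3,0,0,0],
    [0,0,0,-3,0,0,0]
  ]
}}

```text
time: 22.35
eef_pos: [0.5909, 0.1361, 0.2787]
tcp_rot: [0.001, 0.585, 0.811, 0.001]
ft_force: [-0.4, -1.3, -1.5]
width: 0.013
```

Call:
{"api": "servo_tool", "payload": {
  "plan": [
    [0,0,0,-1,0,0,0],
    [0,0,0,-2,0,0,0],
    [0,0,0,-2,0,0,0]
  ]
}}

```text
time: 22.65
eef_pos: [0.5908, 0.1361, 0.2799]
tcp_rot: [0.001, 0.585, 0.811, 0.0]
ft_force: [2.6, -0.9, -9.5]
width: 0.0124
```

Call:
{"api": "servo_tool", "payload": {
  "plan": [
    [0,0,0,-0.7,0,0,0],
    [0,0,0,-1.2,0,0,0],
    [0,0,0,-1.2,0,0,0]
  ]
}}

```text
time: 22.95
eef_pos: [0.5907, 0.1361, 0.2799]
tcp_rot: [0.0, 0.585, 0.811, -0.001]
ft_force: [5.0, 0.6, -15.0]
width: 0.0128
```

```bash
python3 st.py
```

```text
[0.59066063 0.13610053 0.27990329] [-1.0e-04 -1.2e-03 -1.0e+00] [  5.     0.62 -14.95] [ 0.086 -1.195  0.098] 0.012794256059315156 22.95
```

Firm stop: the force rose to 15 N with no movement. Release and withdraw upward.

Call:
{"api": "servo_tool", "payload": {
  "plan": [
    [0.2,0,0,0,0,0,0],
    [0.4,0,0,0,0,0,0],
    [0.5,0,0,0,0,0,0],
    [0.5,0,0,0,0,0,0],
    [0.5,0,0,-5,0,0,0],
    [0.5,0,0,-20,0,0,0],
    [0.5,0,0,-45,0,0,0],
    [0.5,0,0,-75,0,0,0],
    [0.5,0,0,-100,0,0,0],
    [0.5,0,0,-100,0,0,0]
  ]
}}

```text
time: 23.95
eef_pos: [0.5917, 0.1361, 0.3846]
tcp_rot: [0.002, 0.585, 0.811, 0.002]
ft_force: [-0.2, 0.1, -0.1]
width: 0.0425
```

Call:
{"api": "servo_tool", "payload": {
  "plan": [
    [0.5,-40,0,0,0,0,0],
    [0.5,-80,0,0,0,0,0],
    [0.5,-120,0,0,0,0,0],
    [0.5,-160,0,0,0,0,0],
    [0.5,-180,0,0,0,0,0],
    [0.5,-180,0,0,0,0,0]
  ]
}}

```text
time: 24.55
eef_pos: [0.6484, -0.0393, 0.3841]
tcp_rot: [0.003, 0.588, 0.809, 0.001]
ft_force: [-0.6, 0.1, 0.6]
width: 0.0431
```

```bash
python3 tray.py t3; python3 - <<'E'
from h import *
p=load("t3top")[1]; q=load("t3side")[1]
cv2.imwrite("pics/fin.png",np.hstack([cv2.resize(p[90:330,110:500],(390,240)),cv2.resize(q[110:330,230:480],None,fx=1.6,fy=1.6)[:240*1]]) if 0 else cv2.resize(np.vstack([p[90:330,80:500],q[120:330,70:490]]),None,fx=1.3,fy=1.3))
E
```

```text
[ 0.64835211 -0.03931951  0.38405824] [-0.59  0.07  0.61] 24.55
top -60 -45 141 [0.1843 0.2359 0.289 ]
top -40 -20 192 [0.1865 0.2375 0.2885]
top 45 60 145 [0.1836 0.2345 0.2883]
side -60 -45 169 [0.1834 0.2299 0.2726]
side -40 -20 216 [0.186  0.2329 0.2784]
side 45 60 143 [0.1865 0.2303 0.2833]
```

View pics/fin.png

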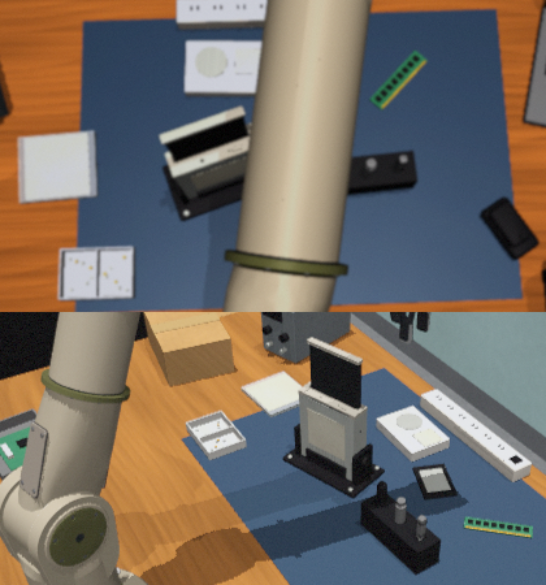

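The tray is fully up, its front reading about 0.289 m against 0.29 expected. The pin stands in its hole and nothing else has moved.

```bash
python3 -c "
from h import *
c,p,d=load('t3top'); T=c['world_from_camera']; v,u=np.mgrid[:480,:640]
Q=(np.stack([(u-c['cx'])/c['fx']*d,(v-c['cy'])/c['fy']*d,d],-1)@T[:3,:3].T+T[:3,3])
m=(u>195)&(u<275)&(v>170)&(v<215)&(Q[...,2]>.27)&(Q[...,2]<.31); print(m.sum(),np.median(Q[m][:,2]))
print(sign_off())"
```

```text
559 0.28787792426846526
the job is handed in; nothing more can be done
None
```

The catch let go, the tray is drawn up to its stop, and the pin is back upright in the stand. I handed the job in at about 25 s of the 72 s allowed.

- **Release:** I found the hole with the wrist camera, and the pin went in on the first try without touching the face. The catch let go at about 5 N and the tray jumped up about 20 mm.
- **Pin return:** I put it back in its own stand hole. It touched down at the same height where I had picked it up.
- **Tray:** I drew it up until it met a hard stop, where the force rose to 15 N with no more movement. Then I let go and moved the arm clear.

**Last checks:**
- **Tray height:** the tray front reads 0.288 m in the top camera, against 0.290 m expected. That is within the camera's 2 mm error, so I took it as fully up.
- **Pin and bench:** the side view shows the pin and the other two tools upright. Nothing else looks moved, though I compared this by eye only. In the last top view the arm hid part of the drive and stand.

No check failed.

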